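# Front the tea tins and shut the keeper

### The arm

A 6-joint arm with a two-finger parallel gripper is mounted at the origin on the work surface. World frame = base frame: x ahead of the robot, y to its left, z up, the work surface at z = 0. Lengths are in m, angles in rad, forces in N, time in s.
With the tool pointing down it reaches from about 0.3 to 0.85 m from the base axis. Payload 4.2 kg.
Tool frame: the origin (TCP) lies between the finger pads; the fingertips stand 22 mm ahead of it and the grasp point (between the pads) lies 3 mm ahead of it; z points along the fingers, y is the line along which they close (so a half turn about z gives the same grasp; the last joint's range is limited). The gripper opens to 91 mm and grips with 3 to 60 N. Pads are 32 mm wide; open, the fingers measure 118 mm over their backs; the gripper's body (76 mm by 178 mm) begins 60 mm behind the grasp point.
Start: joints at [1.328, 0.32, 1.565, -0, 1.257, -0.02], TCP at [0.127, 0.561, 0.196] pointing down, gripper open.
Joint ranges: [-3.11, 3.11], [-0.84, 2.01], [0.21, 2.61], [-1.34, 4.49], [0.05, 2.63], [-2.56, 2.56]. Speed limits (rad/s): [2.57, 2.57, 3.14, 3.14, 3.14, 3.14].

### API

Orientations are given as a rotation vector (axis times angle).
In Python, from workcell import manip, cams gives the robot as it stands. The module is installed in compiled form; this text tells all that it offers.
- The arm moves only by the tool drive_tool, never from a script. Its argument "rows" is a list of rows, each an object with "offset": the shift along the tool's x, y, z in cm, a list of three; "spin": the turn about the tool's z in degrees; "grip": the closure, from 0 (fully open) to 1 (shut). In form: [{"offset": [dx, dy, dz], "spin": spin, "grip": grip}, ...]. A call has 1 to 12 rows; each row is the pose to reach, as a shift and turn from the pose commanded when the call began, along the tool's axes at that moment; what a row does not reach only later rows make up. A row lasts 1/8 s, in which the tool goes at most 62.5 mm and 10.7 degrees, less where a joint would pass 70% of its speed; a pose out of reach is approached as far as the arm can. A call with a gripper value outside its range is refused whole. The fingers move at their own pace and stop on an object; the grip force is fixed at half the most. Time passes only in rows, so rows that repeat a pose let the fingers close. It gives the time, the measured TCP pose, the force, the opening and the grip force at its end, in the units of the state.
- manip.get_state(): the state, without advancing time (a new reading comes with each control period).
- cams.get_image(name): name is "scene" or "top" or "wrist"; returns a dict with "frame" (384x512x3 uint8, red, green, blue), "depth" (384x512 float32, m along the optical axis (not along the pixel's ray), 0 where there is no reading), "fx", "fy", "cx", "cy" (pixels), "position" and "rotation" of the camera in the world. Camera axes: x right, y up, looking along -z (the intrinsics and any distortion apply to the point x, -y, -z); pixel columns grow to the right and rows downward; lengths in m; the calibration is good to about 2 mm. A picture is of the moment at which its call begins.
- manip.finish_job(): hands the job in; it is judged then, once.
Trained networks look in a picture, given as the dict that the camera call returned (one of the last four; its "shot" number tells which), for a name from the list of things; names that differ only in an ending like _2 or _b are one class to them, and where a whole thing is asked for, a point or a joint stands for the part that bears it (a point fixed in the world has none). Each returns a list of dicts, best first, with "score" (0 to 1); they miss things now and then, are a little off and sometimes report something else, mostly with a low value. They report only what shows in the picture. A call takes as long as a camera call.
- cams.cut_out(name, picture): "mask" (384x512 bool, what is visible of it) and "location" ([row, column] in pixels, amid what is visible of it).
- cams.place_of(name, picture): "location" ([row, column] in pixels: a listed point, or the origin of a listed thing).
The state is a dict: "clock": time; "joints": joint angles; "qd": joint speeds; "joint_torque": joint torques, N m; "eef_pos": TCP position; "orientation": TCP orientation; "contact_force": force on the tool from outside, world axes, zero at the start; "moment": the same for the moment, N m; "grip_width": opening from 0.0 (shut) to 1.0 (fully open); "grip_force": force on a finger pad.
Only numpy, scipy, OpenCV 4.12 (cv2) and the standard library are available. Lean on these libraries where they do the work, as an engineer would, in place of code of your own. Each camera call takes 0.05 s, during which the arm holds its last target. There are 200 camera calls.

### The job

Push the row of four tea tins along the wooden display rack, as one train, until the front tin is fully home against the end stop; push only on the red rear tin, keep the row together and upright, and never pick a tin up. Then swing the brass keeper bar shut across the channel behind the red tin with a push of the fingertips, and take the hand away. Leave the amber jar, the blue cup and the yellow caddy alone.

Things in the scene. Friction and masses are not known exactly. Their poses are not given: they have to be found in the camera images.
- rack: Fixed wooden rack: a straight open-topped channel 360 mm long, 77 mm wide. Origin: centre of its underside, on the table. x runs along the channel to the end stop, y across to the left, z up. Floor 12 mm above the table; side rails 12 mm thick, 53 mm apart inside, tops 30 mm above the table. Open end at x = -180 mm; inner face of the dark wooden end stop at x = +160 mm.
- rack_stop (a point): Point on the channel's floor (12 mm above the table) at the middle, y = 0, of the end stop's inner face. Axes as the rack. The stop is 20 mm thick, its top 72 mm above the table.
- tin1: Front tea tin (nearest the stop), green band and lid. Every tin: square steel body 50 x 50 x 60 mm, round lid 42 mm across and 10 mm high on top (70 mm in all), 80 to 150 g, loose on the channel's floor. Origin: centre of its underside; x along the rack's x, z up. The four touch in a row, 50 mm apart, and start 40 to 115 mm short of the stop.
- tin2: Second tin, orange band and lid, same make as tin1, behind it. Fully home, the centres of tins 1 to 4 lie 25, 75, 125 and 175 mm from the stop's face. The whole row slides with a few newtons.
- tin3: Third tin, blue band and lid, same make, behind tin2.
- tin4: Rear tin, red band and lid, same make, the last of the row and farthest from the stop: its free rear face (25 mm behind its origin, towards the rack's -x) is where to push.
- keeper (a joint): Keeper bar's angle q (rad): the bar points along (-cos q, sin q) in the rack's x, y. 0 = straight back along the rack's -x, outside the -y rail; negative = further outwards (to -0.6); 1.571 = shut, square across the channel, at its hard stop, 6 mm behind the rear tin's home place. Starts at -0.35 to -0.05, turns with light friction (0.4 N at the tip), stays where left.
- keeper_pivot (a point): Keeper's upright pivot axis, at x = -50, y = -48 mm in the rack's frame, given at the bar's mid-height, 48 mm above the table. The brass bar is 8 mm thick, 85 mm long from this axis, and spans 36 to 60 mm above the table, so it passes over the rails. Brass hub 18 mm across, top 62 mm above the table, on a dark block 34 mm high.
- keeper_tip (a point): Free end of the keeper bar, at its mid-height; the last 14 mm of the bar are red.
- jar: Bystander: amber glass jar with metal lid, 44 mm across, 95 mm high, on the table on the rack's -y side. Origin: centre of its underside. Leave alone.
- cup: Bystander: blue ceramic cup, 72 mm across, 70 mm high, on the rack's -y side. Origin: centre of its underside. Leave alone.
- caddy: Bystander: round yellow tea caddy with a paper label and silver top, 50 mm across, 85 mm high, on the rack's +y side. Origin: centre of its underside. Leave alone.

How it is judged:
On the way, in this order (a step that is already met when the one before it is completed fails the run):
1. the row of four tins is fully home against the end stop (x of tin1 in the frame of rack above 0.131 m and x of tin2 in the frame of rack above 0.081 m and x of tin3 in the frame of rack above 0.031 m and x of tin4 in the frame of rack above -0.019 m and z of each of tin1, tin2, tin3, tin4 in the frame of rack below 0.016 m and angle between each of tin1, tin2, tin3, tin4's own z axis and vertical below 0.08 rad and y of tin1 in the frame of rack between -0.006 and 0.006 m and y of tin2 in the frame of rack between -0.006 and 0.006 m and y of tin3 in the frame of rack between -0.006 and 0.006 m and y of tin4 in the frame of rack between -0.006 and 0.006 m), for 0.2 s.
2. the keeper bar is swung shut behind the row (value of joint keeper above 1.45 rad), for 0.2 s.
At the end, for the whole second after the job is handed in: All four tins stand upright in the channel, at rest, each within 4 mm of its fully home place against the end stop, and the keeper bar is shut to within 7 degrees of square across the channel (all of step 1 and linear speed of each of tin1, tin2, tin3, tin4 below 0.01 m/s and value of joint keeper above 1.45 rad and velocity of joint keeper between -0.05 and 0.05 rad/s); the robot touches nothing.
It fails at once if a tin is lifted more than 8 mm off the channel floor (z of any of tin1, tin2, tin3, tin4 in the frame of rack above 0.02 m).
It fails at once if a tin is tipped by more than 15 degrees (angle between any of tin1, tin2, tin3, tin4's own z axis and vertical above 0.26 rad).
It fails at once if the row comes apart by more than 12 mm (distance between tin1 and tin4 above 0.163 m).
It fails at once if the hand pushes on a tin other than the red rear one (contact force between any of the fingers, the arm and tin1 above 1.5 N or contact force between any of the fingers, the arm and tin2 above 1.5 N or contact force between any of the fingers, the arm and tin3 above 1.5 N).
It fails at once if the jar, the cup or the caddy is moved by more than 15 mm or tipped (distance of any of jar, cup, caddy from where it was at the start of the episode above 0.015 m or angle between any of jar, cup, caddy's own z axis and vertical above 0.25 rad).
It also fails if it takes over 54 s, if anything falls off the work surface, if the arm or the gripper's body presses on something with over 40 N, if the wrist force passes 120 N, or if a joint passes its speed limit or range.

## Working session

There is one attempt and no reset: what is moved stays moved. The work goes in short steps, Python scripts to look and compute and a tool call to move; the robot and the scene stay as the last step left them, time stands still between calls to the robot, and variables do not carry over. Pictures are saved under pics/ and viewed, at most 10 in all, crops included, and the job is handed in when it is done.

Besides the shell and the picture viewer there is one more tool, called after "Emit:" as name(argument=value, ...), one argument or row to a line, values as JSON. drive_tool: Moves the arm, as the interface text tells. Its arguments: {"type":"object","properties":{"rows":{"type":"array","items":{"type":"object","properties":{"offset":{"type":"array","items":{"type":"number"}},"spin":{"type":"number"},"grip":{"type":"number"}}}}},"required":["rows"]}

```bash
mkdir -p pics; cat > h.py <<'E'
import numpy as np, cv2
from workcell import manip, cams
from scipy.spatial.transform import Rotation as R
def rot(p):
    r=np.array(p["rotation"],float)
    return r if r.shape==(3,3) else (R.from_rotvec(r).as_matrix() if r.size==3 else R.from_quat(r).as_matrix())
def ray(p,rc):
    r,c=rc; d=np.array([(c-p["cx"])/p["fx"],-(r-p["cy"])/p["fy"],-1.0]); return rot(p)@d
def at_z(p,rc,z):
    d=ray(p,rc); o=np.array(p["position"]); return o+d*(z-o[2])/d[2]
def at_depth(p,rc):
    r,c=int(round(rc[0])),int(round(rc[1])); return np.array(p["position"])+ray(p,rc)*p["depth"][r,c]
def save(p,n,s=1.5): cv2.imwrite("pics/"+n,cv2.resize(p["frame"][:,:,::-1],None,fx=s,fy=s))
E
python3 - <<'E'
from h import *
np.set_printoptions(precision=4,suppress=True)
print(manip.get_state())
Z=dict(rack=0,rack_stop=.012,tin1=.012,tin2=.012,tin3=.012,tin4=.012,keeper_pivot=.048,keeper_tip=.048,jar=0,cup=0,caddy=0)
for cn in ("top","scene"):
    p=cams.get_image(cn); save(p,cn+"0.png"); print(cn,p["position"],p["rotation"],p["fx"],p["cx"],p["cy"],[k for k in p])
    for n,z in Z.items():
        for d in cams.place_of(n,p)[:2]:
            print(cn,n,round(d["score"],2),np.array(d["location"]),at_z(p,d["location"],z))
E
```

```text
{'clock': 0.0, 'joints': array([ 1.328 ,  0.3203,  1.5657, -0.    ,  1.2574, -0.02  ]), 'qd': array([ 0.0007,  0.0002,  0.0002, -0.0009, -0.0014,  0.0009]), 'joint_torque': array([ -0.0004, -41.2471, -23.198 ,   0.0726,   0.0458,  -0.0002]), 'eef_pos': array([0.1269, 0.5602, 0.1951]), 'orientation': array([-0.3491, -3.1219,  0.0028]), 'contact_force': array([ 0.2443, -0.3254, -0.6547]), 'moment': array([-0.0069, -0.0422,  0.0285]), 'grip_force': 0.0, 'grip_width': 1.001988873603203}
top [0.4706 0.053  0.8653] [ 0.0864 -0.1075 -1.5447] 388.51164699194726 258.27367329705936 189.83868816043184 ['frame', 'depth', 'fx', 'fy', 'cx', 'cy', 'position', 'rotation', 'shot']
top rack_stop 0.88 [236.2 172.3] [0.4708 0.2273 0.012 ]
top tin1 0.96 [215.3 247.6] [0.5201 0.0649 0.012 ]
top tin1 0.93 [210.  265.2] [0.5327 0.0265 0.012 ]
top tin2 0.96 [215.3 247.6] [0.5201 0.0649 0.012 ]
top tin2 0.93 [210.  265.2] [0.5327 0.0265 0.012 ]
top tin3 0.96 [215.3 247.6] [0.5201 0.0649 0.012 ]
top tin3 0.93 [210.  265.2] [0.5327 0.0265 0.012 ]
top tin4 0.96 [215.3 247.6] [0.5201 0.0649 0.012 ]
top tin4 0.93 
[... 892 characters left out ...]
04.5 283.4] [0.5179 0.0706 0.012 ]
scene tin2 0.78 [194.9 238.6] [ 0.5483 -0.0173  0.012 ]
scene tin3 0.91 [204.5 283.4] [0.5179 0.0706 0.012 ]
scene tin3 0.78 [194.9 238.6] [ 0.5483 -0.0173  0.012 ]
scene tin4 0.91 [204.5 283.4] [0.5179 0.0706 0.012 ]
scene tin4 0.78 [194.9 238.6] [ 0.5483 -0.0173  0.012 ]
scene keeper_pivot 0.64 [201.3 251.9] [0.5748 0.0374 0.048 ]
scene keeper_pivot 0.4 [205.1 282.8] [0.5493 0.0892 0.048 ]
scene keeper_tip 0.64 [195.8 207.2] [ 0.6126 -0.0397  0.048 ]
scene jar 0.77 [260.6 271.8] [0.6339 0.1248 0.    ]
scene jar 0.39 [227.8 366.1] [0.4675 0.2244 0.    ]
scene cup 0.93 [289.5 352.1] [0.6034 0.2653 0.    ]
scene caddy 0.8 [183.3 352.6] [0.3717 0.1471 0.    ]
```

View pics/top0.png

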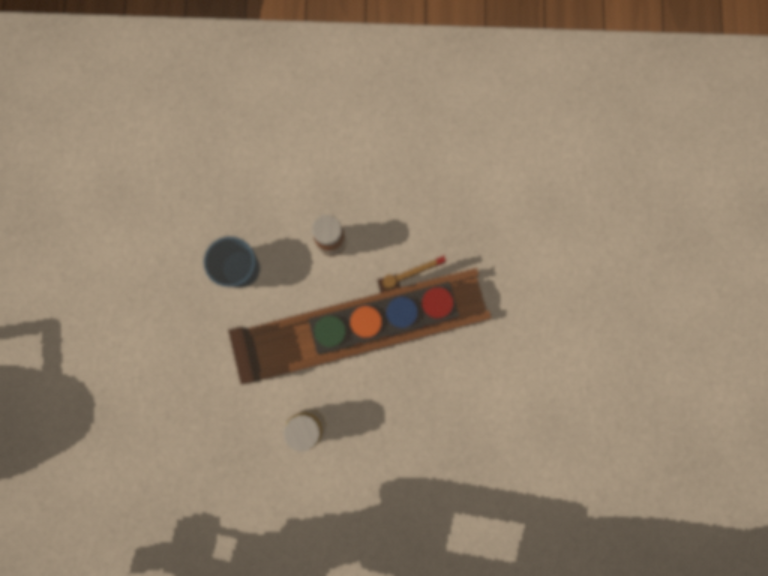

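View pics/scene0.png

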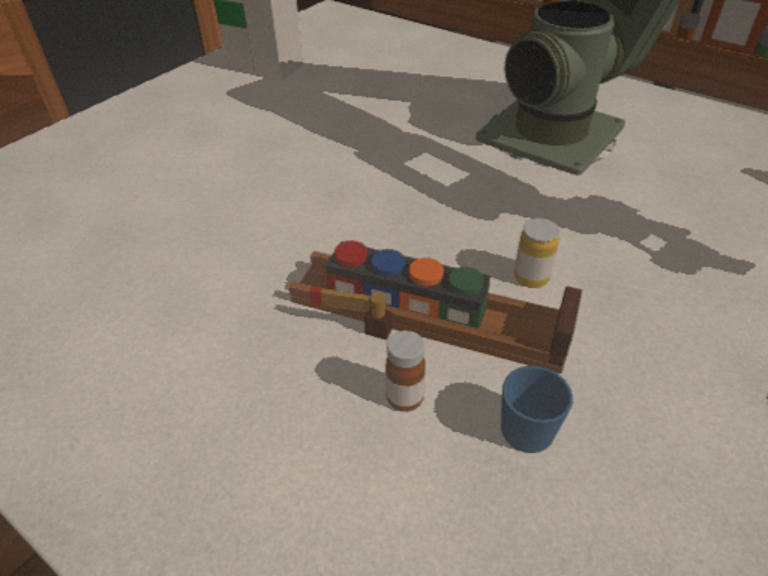

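The top view shows the row with the red lid at about (437,303) in the picture, the stop at the left (243,355), and the keeper pivot at (390,282) with its tip at (441,261). The jar and cup are above the rack and the caddy is below. Next I fit the rack line from the lids.

```bash
python3 - <<'E'
from h import *
np.set_printoptions(precision=4,suppress=True)
L={}
for cn in ("top","scene"):
    p=cams.get_image(cn); hsv=cv2.cvtColor(p["frame"],cv2.COLOR_RGB2HSV)
    H,S,V=[hsv[:,:,i].astype(int) for i in range(3)]
    # only points with depth giving z ~0.082
    rr,cc=np.mgrid[0:384,0:512]
    d=np.stack([(cc-p["cx"])/p["fx"],-(rr-p["cy"])/p["fy"],-np.ones(cc.shape)],-1)@rot(p).T
    P=np.array(p["position"])+d*p["depth"][...,None]
    lid=(abs(P[...,2]-.082)<.008)&(S>90)
    for n,m in dict(green=(H>35)&(H<90),orange=(H>5)&(H<20),blue=(H>98)&(H<130),red=(H<5)|(H>170)).items():
        mm=(lid&m).astype(np.uint8)
        k,lab,st,ce=cv2.connectedComponentsWithStats(mm)
        if k<2: print(cn,n,"none"); continue
        # choose comp near the row
        o=[i for i in range(1,k) if st[i,4]>60]
        for i in o:
            q=at_z(p,ce[i][::-1],.082); print(cn,n,st[i,4],ce[i],q); L.setdefault(n,[]).append(q)
    for n in("keeper",):
        for x in cams.cut_out(n,p)[:2]: print(n,x["score"],x["location"],x["mask"].sum(), np.median(P[x["mask"]],0))
    # keeper points: z 0.05..0.066 near pivot
    K=(abs(P[...,2]-.06)<.006)&(np.hypot(P[...,0]-.58,P[...,1])<.11)&(S>60)
    print("K",K.sum())
    R_=(K)&((H<6)|(H>172))&(S>120)
    k,lab,st,ce=cv2.connectedComponentsWithStats(R_.astype(np.uint8))
    for i in range(1,k):
        if st[i,4]>8: print("redpatch",st[i,4],ce[i],at_z(p,ce[i][::-1],.06))
    for n,z in (("stop",.072),):
        M=(abs(P[...,2]-.072)<.004)&(np.hypot(P[...,0]-.473,P[...,1]-.235)<.06)
        print("stop top",M.sum(),P[M].mean(0), cv2.minAreaRect(np.float32(P[M][:,:2]*1000)))
E
```

```text
top green none
top orange 342 [243.4737 213.7047] [0.5191 0.0723 0.082 ]
top blue 259 [267.4479 207.6757] [0.5324 0.0242 0.082 ]
top red 324 [291.358  201.3179] [ 0.5465 -0.024   0.082 ]
keeper 0.81 [183.8, 269.7] 214 [0.5899 0.0145 0.0595]
K 220
redpatch 15 [293.4667 173.1333] [ 0.6082 -0.0299  0.06  ]
stop top 384 [0.4705 0.2382 0.0721] ((470.1541748046875, 238.7464599609375), (76.47882080078125, 20.792238235473633), 16.415172576904297)
scene green none
scene orange 340 [284.0029 180.4559] [0.5241 0.0735 0.082 ]
scene blue 278 [258.7302 174.3849] [0.5376 0.0261 0.082 ]
scene red 306 [233.7288 168.7451] [ 0.5524 -0.0217  0.082 ]
keeper 0.63 [273.4, 357.4] 2201 [0.5881 0.2616 0.0452]
keeper 0.55 [198.2, 233.1] 616 [0.5961 0.0097 0.0532]
K 442
redpatch 33 [228.303  185.2121] [ 0.5762 -0.0172  0.06  ]
redpatch 37 [209.9459 193.3243] [ 0.6131 -0.0308  0.06  ]
stop top 384 [0.4754 0.2391 0.0722] ((472.16400146484375, 238.20510864257812), (77.47909545898438, 19.8654842376709), 16.379573822021484)
```

Both views agree: the rack axis is at 106.3° and the red tin is about 88 mm short of home. First move: above the channel behind the red tin, with the fingers shut and tool y along the rack.

Emit:
drive_tool(
  rows=[
    {"offset": [-4.7, -4.3, 0], "spin": -10, "grip": 1},
    {"offset": [-9.4, -8.6, 0], "spin": -20, "grip": 1},
    {"offset": [-14.1, -13, 0], "spin": -29, "grip": 1},
    {"offset": [-18.8, -17.3, 0], "spin": -29, "grip": 1},
    {"offset": [-23.5, -21.6, 0], "spin": -29, "grip": 1},
    {"offset": [-28.2, -26, 0], "spin": -29, "grip": 1},
    {"offset": [-33, -30.3, 0], "spin": -29, "grip": 1},
    {"offset": [-37.7, -34.6, 0], "spin": -29, "grip": 1},
    {"offset": [-42.4, -39, 0], "spin": -29, "grip": 1},
    {"offset": [-47.1, -43.3, 0], "spin": -29, "grip": 1},
    {"offset": [-51.8, -47.6, 0], "spin": -29, "grip": 1},
    {"offset": [-56.5, -51.9, 0], "spin": -29, "grip": 1},
  ],
)

```text
clock: 2.9
eef_pos: [0.5546, -0.0579, 0.1961]
orientation: [-0.443, 3.109, 0.0]
contact_force: [0.3, 0.4, 0.1]
grip_width: 0.005
grip_force: 0.0
```

```bash
python3 - <<'E'
from h import *
np.set_printoptions(precision=4,suppress=True)
s=manip.get_state(); print(s["eef_pos"],s["orientation"],s["clock"])
u=np.array([-.2807,.9598,0]);v=np.array([-.9598,-.2807,0]);C=np.array([.5207,.0755,0])
p=cams.get_image("wrist"); save(p,"wrist1.png"); print(p["position"])
for n,z in dict(tin4=.012,keeper_tip=.048,keeper_pivot=.048).items():
    for d in cams.place_of(n,p)[:2]:
        q=at_z(p,d["location"],z); print(n,d["score"],d["location"],q,[(q-C)@u,(q-C)@v])
hsv=cv2.cvtColor(p["frame"],cv2.COLOR_RGB2HSV); H,S=hsv[...,0].astype(int),hsv[...,1]
rr,cc=np.mgrid[0:384,0:512]
d=np.stack([(cc-p["cx"])/p["fx"],-(rr-p["cy"])/p["fy"],-np.ones(cc.shape)],-1)@rot(p).T
P=np.array(p["position"])+d*p["depth"][...,None]
Q=np.stack([(P-C)@u,(P-C)@v,P[...,2]],-1)
M=(abs(P[...,2]-.082)<.004)&(S>90)&((H<5)|(H>170))
print("red lid",M.sum(),Q[M].min(0),Q[M].max(0),Q[M].mean(0))
for nm,c in (("rails",(abs(P[...,2]-.030)<.004)&(abs(Q[...,1])<.06)&(Q[...,0]<-.13)&(Q[...,0]>-.2)),("body top",(abs(P[...,2]-.072)<.004)&(abs(Q[...,0]+.1)<.05))):
    if c.any(): print(nm,c.sum(),np.percentile(Q[c],[1,99],axis=0))
E
```

```text
[ 0.5546 -0.0579  0.1961] [-0.4427  3.1094  0.0005] 2.9
[ 0.484  -0.0803  0.3861]
tin4 0.75 [176.9, 382.5] [0.5095 0.1187 0.012 ] [np.float64(0.04462690352861736), np.float64(-0.001419778205914565)]
tin4 0.71 [174.8, 348.4] [0.52   0.0717 0.012 ] [np.float64(-0.0034344422365246456), np.float64(0.001683208339928502)]
keeper_pivot 0.56 [218.7, 319.4] [0.5824 0.0422 0.048 ] [np.float64(-0.04929104413262528), np.float64(-0.04990664136588211)]
red lid 973 [-0.1268 -0.0196  0.0782] [-0.0365  0.021   0.0857] [-0.1057  0.0008  0.0832]
rails 733 [[-0.1809 -0.0377  0.0263]
 [-0.1304  0.0387  0.0328]]
body top 1196 [[-0.1302 -0.0241  0.0685]
 [-0.0517  0.0254  0.0751]]
```

View pics/wrist1.png

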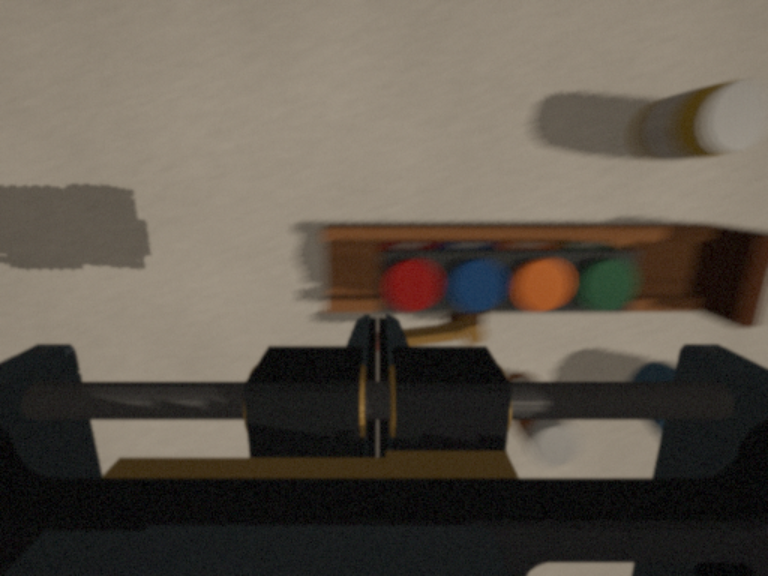

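The wrist view confirms the rack frame: the rails measure ±38 mm and the open end is at -181 mm. The red lid is at (413,285) in the picture and the red tin's rear face at about x = -129 mm. Now I line up and go down into the channel behind it.

Emit:
drive_tool(
  rows=[
    {"offset": [-0.5, -2.2, 0], "spin": 0, "grip": 1},
    {"offset": [-0.5, -2.2, 4], "spin": 0, "grip": 1},
    {"offset": [-0.5, -2.2, 8], "spin": 0, "grip": 1},
    {"offset": [-0.5, -2.2, 11], "spin": 0, "grip": 1},
    {"offset": [-0.5, -2.2, 13], "spin": 0, "grip": 1},
    {"offset": [-0.5, -2.2, 14.2], "spin": 0, "grip": 1},
    {"offset": [-0.5, -2.2, 14.2], "spin": 0, "grip": 1},
  ],
)

```text
clock: 3.98
eef_pos: [0.5642, -0.0754, 0.0536]
orientation: [0.445, -3.109, -0.0]
contact_force: [-0.3, -1.0, -0.3]
grip_width: 0.007
grip_force: 0.0
```

```bash
cat >> h.py <<'E'
u=np.array([-.2807,.9598,0]);v=np.array([-.9598,-.2807,0]);C=np.array([.5207,.0755,0])
def rk(q): q=np.asarray(q)-C; return np.round([q@u*1000,q@v*1000,q[2]*1000],1)
E
python3 - <<'E'
from h import *
s=manip.get_state(); print(rk(s["eef_pos"]),s["orientation"],s["contact_force"],s["grip_width"])
p=cams.get_image("scene"); save(p,"scene1.png")
E
```

```text
[-157.     0.6   53.6] [ 4.44710781e-01 -3.10911765e+00 -4.15787667e-04] [-0.31364405 -1.04692318 -0.27368621] 0.006978081809582906
```

View pics/scene1.png

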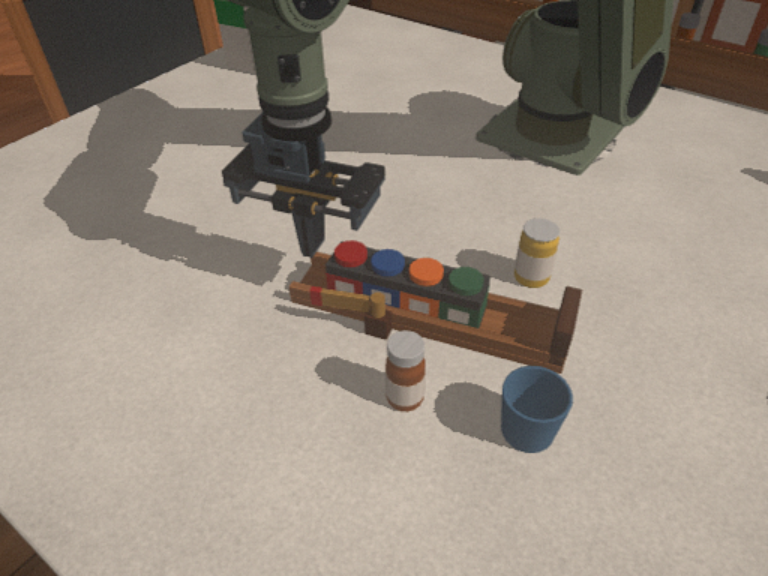

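The fingertips, at about (310,252) in the picture, are inside the channel behind the red tin. Now I push slowly along the rack.

Emit:
drive_tool(
  rows=[
    {"offset": [0, 0.5, 0], "spin": 0, "grip": 1},
    {"offset": [0, 1.0, 0], "spin": 0, "grip": 1},
    {"offset": [0, 1.5, 0], "spin": 0, "grip": 1},
    {"offset": [0, 2.0, 0], "spin": 0, "grip": 1},
    {"offset": [0, 2.6, 0], "spin": 0, "grip": 1},
    {"offset": [0, 3.2, 0], "spin": 0, "grip": 1},
    {"offset": [0, 3.9, 0], "spin": 0, "grip": 1},
    {"offset": [0, 4.6, 0], "spin": 0, "grip": 1},
    {"offset": [0, 5.3, 0], "spin": 0, "grip": 1},
    {"offset": [0, 6.0, 0], "spin": 0, "grip": 1},
    {"offset": [0, 6.5, 0], "spin": 0, "grip": 1},
    {"offset": [0, 7.0, 0], "spin": 0, "grip": 1},
  ],
)

```text
clock: 5.52
eef_pos: [0.5451, -0.0083, 0.0542]
orientation: [-0.444, 3.109, -0.001]
contact_force: [1.2, -5.4, 3.8]
grip_width: 0.004
grip_force: 4.4
```

```bash
python3 - <<'E'
from h import *
s=manip.get_state(); f=s["contact_force"]; print(rk(s["eef_pos"]),f@u,f@v,f[2],s["grip_width"])
p=cams.get_image("scene"); save(p,"scene2.png")
hsv=cv2.cvtColor(p["frame"],cv2.COLOR_RGB2HSV); H,S=hsv[...,0].astype(int),hsv[...,1]
rr,cc=np.mgrid[0:384,0:512]
d=np.stack([(cc-p["cx"])/p["fx"],-(rr-p["cy"])/p["fy"],-np.ones(cc.shape)],-1)@rot(p).T
P=np.array(p["position"])+d*p["depth"][...,None]
for n,m in dict(orange=(H>5)&(H<20),blue=(H>98)&(H<130),red=(H<5)|(H>170)).items():
    m=m&(abs(P[...,2]-.082)<.006)&(S>90)&(abs((P-C)@v)<.04)
    if m.any(): print(n,m.sum(),rk(P[m].mean(0)))
E
```

```text
[-87.3   0.1  54.2] -5.542210488084555 0.40488167795049745 3.780426217951484 0.0036283869841435773
orange 342 [43.6 -1.7 82. ]
blue 291 [-6.  -2.2 82.2]
red 309 [-56.5  -2.1  82. ]
```

View pics/scene2.png

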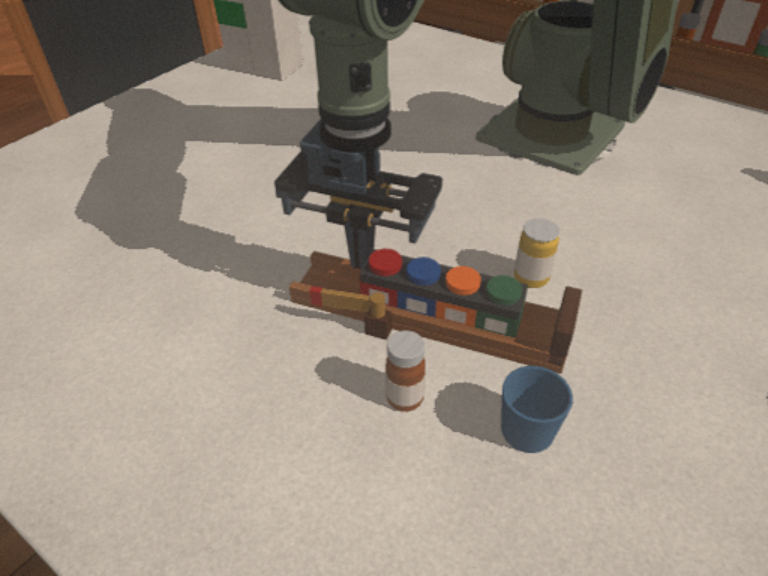

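The row is still together, with the red lid at (385,262), about 42 mm short. I continue, slowing near the stop.

Emit:
drive_tool(
  rows=[
    {"offset": [0, 0.5, 0], "spin": 0, "grip": 1},
    {"offset": [0, 1.1, 0], "spin": 0, "grip": 1},
    {"offset": [0, 1.7, 0], "spin": 0, "grip": 1},
    {"offset": [0, 2.3, 0], "spin": 0, "grip": 1},
    {"offset": [0, 2.8, 0], "spin": 0, "grip": 1},
    {"offset": [0, 3.2, 0], "spin": 0, "grip": 1},
    {"offset": [0, 3.5, 0], "spin": 0, "grip": 1},
    {"offset": [0, 3.8, 0], "spin": 0, "grip": 1},
    {"offset": [0, 4.0, 0], "spin": 0, "grip": 1},
    {"offset": [0, 4.0, 0], "spin": 0, "grip": 1},
  ],
)

```text
clock: 6.82
eef_pos: [0.5337, 0.0301, 0.0541]
orientation: [-0.444, 3.11, 0.0]
contact_force: [1.6, -4.1, 5.1]
grip_width: 0.003
grip_force: 4.5
```

Emit:
drive_tool(
  rows=[
    {"offset": [0, 0.1, 0], "spin": 0, "grip": 1},
    {"offset": [0, 0.2, 0], "spin": 0, "grip": 1},
    {"offset": [0, 0.3, 0], "spin": 0, "grip": 1},
    {"offset": [0, 0.4, 0], "spin": 0, "grip": 1},
  ],
)

```text
clock: 7.32
eef_pos: [0.5333, 0.032, 0.0542]
orientation: [-0.446, 3.109, -0.006]
contact_force: [3.5, -11.5, 4.3]
grip_width: 0.004
grip_force: 6.9
```

The force has tripled and the advance has stalled, so the row is at the stop. I press slightly more and check with the camera.

Emit:
drive_tool(
  rows=[
    {"offset": [0, 0.1, 0], "spin": 0, "grip": 1},
    {"offset": [0, 0.2, 0], "spin": 0, "grip": 1},
    {"offset": [0, 0.2, 0], "spin": 0, "grip": 1},
  ],
)

```text
clock: 7.7
eef_pos: [0.5333, 0.0321, 0.0543]
orientation: [-0.448, 3.108, -0.01]
contact_force: [3.5, -17.0, 4.2]
grip_width: 0.007
grip_force: 9.5
```

```bash
python3 - <<'E'
from h import *
s=manip.get_state(); f=s["contact_force"]; print(rk(s["eef_pos"]),f@u,f@v,f[2],s["grip_width"],s["clock"])
for cn in ("scene","top"):
    p=cams.get_image(cn)
    if cn=="scene": cv2.imwrite("pics/scene3.png",cv2.resize(p["frame"][120:300,170:430,::-1],None,fx=3,fy=3,interpolation=cv2.INTER_CUBIC))
    hsv=cv2.cvtColor(p["frame"],cv2.COLOR_RGB2HSV); H,S=hsv[...,0].astype(int),hsv[...,1]
    rr,cc=np.mgrid[0:384,0:512]
    d=np.stack([(cc-p["cx"])/p["fx"],-(rr-p["cy"])/p["fy"],-np.ones(cc.shape)],-1)@rot(p).T
    P=np.array(p["position"])+d*p["depth"][...,None]
    for n,m in dict(orange=(H>5)&(H<20),blue=(H>98)&(H<130),red=(H<5)|(H>170)).items():
        m=m&(abs(P[...,2]-.082)<.006)&(S>90)&(abs((P-C)@v)<.04)
        if m.any(): print(cn,n,m.sum(),rk(P[m].mean(0)))
E
```

```text
[-45.2   0.1  54.3] -17.343636153451357 1.3798226791973351 4.190461884187403 0.007148628852097194 7.7
scene orange 353 [85.2 -1.5 81.9]
scene blue 296 [36.  -1.4 82.3]
scene red 322 [-14.3  -2.   82. ]
top orange 347 [85.4  2.9 82.1]
```

View pics/scene3.png

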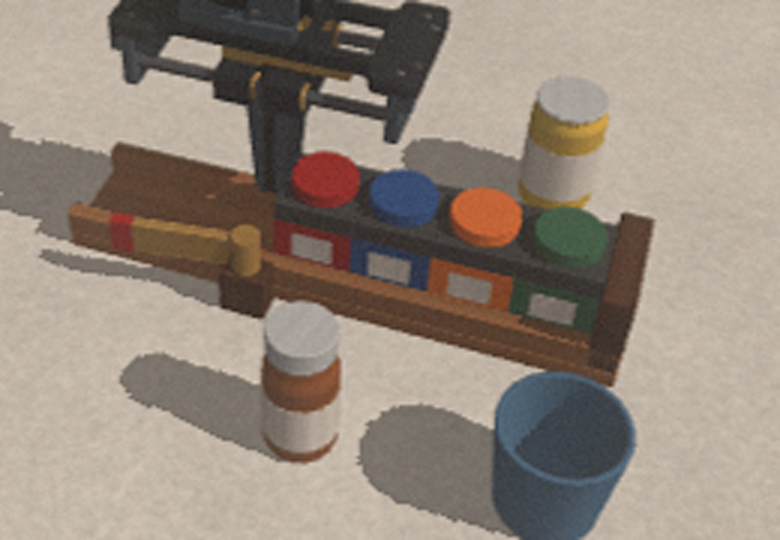

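All tins are home: the lids measure 85, 36 and -14 mm against 85, 35 and -15 expected, and the green tin touches the stop. The crop shows the keeper bar outside the rail with its red tip at (122,232). Next I back off, lift over, and come down outside the bar.

Emit:
drive_tool(
  rows=[
    {"offset": [0, -1.0, 0], "spin": 0, "grip": 1},
    {"offset": [0, -2.5, 0], "spin": 0, "grip": 1},
    {"offset": [0, -4, -2], "spin": 0, "grip": 1},
    {"offset": [0, -5.5, -6], "spin": 0, "grip": 1},
    {"offset": [-1, -7.1, -8], "spin": 0, "grip": 1},
    {"offset": [-5, -7.1, -8], "spin": 0, "grip": 1},
    {"offset": [-9, -7.1, -8], "spin": 0, "grip": 1},
    {"offset": [-9, -7.1, -7], "spin": 0, "grip": 1},
    {"offset": [-9, -7.1, -4], "spin": 0, "grip": 1},
    {"offset": [-9, -7.1, -1], "spin": 0, "grip": 1},
    {"offset": [-9, -7.1, -0.8], "spin": 0, "grip": 1},
  ],
)

```text
clock: 9.18
eef_pos: [0.6347, -0.0074, 0.0587]
orientation: [0.442, -3.102, -0.003]
contact_force: [0.7, -0.6, 0.3]
grip_width: 0.003
grip_force: 0.0
```

```bash
python3 - <<'E'
from h import *
s=manip.get_state(); f=s["contact_force"]; print(rk(s["eef_pos"]),f@u,f@v,f[2],s["clock"])
p=cams.get_image("scene"); cv2.imwrite("pics/scene4.png",cv2.resize(p["frame"][100:300,150:430,::-1],None,fx=2.7,fy=2.7,interpolation=cv2.INTER_CUBIC))
E
```

```text
[-111.5  -86.2   58.7] -0.7506727245235948 -0.5433315887123181 0.2989397389200299 9.175
```

View pics/scene4.png

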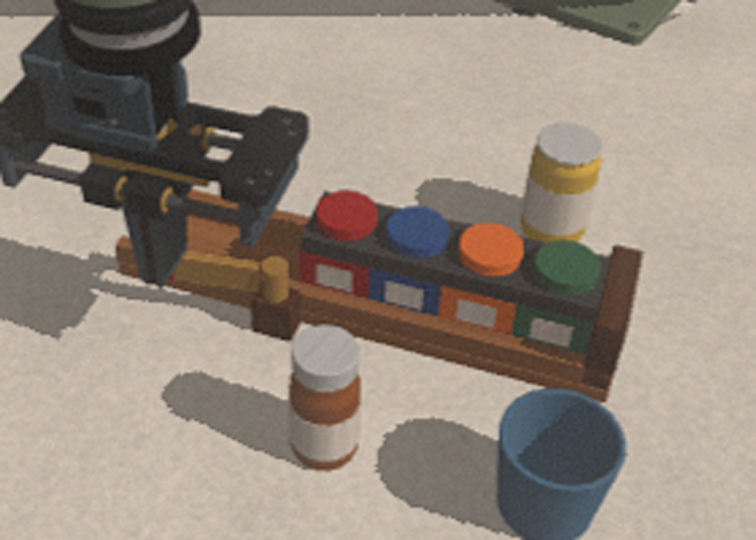

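The fingertips, at (155,278) in the crop, stand outside the bar. Now I sweep it along its arc, keeping the tips above the rails.

Emit:
drive_tool(
  rows=[
    {"offset": [0.6, 0, -0.4], "spin": 0, "grip": 1},
    {"offset": [1.2, 0, -0.4], "spin": 0, "grip": 1},
    {"offset": [1.8, 0, -0.4], "spin": 0, "grip": 1},
    {"offset": [2.5, -0.1, -0.4], "spin": 0, "grip": 1},
    {"offset": [3.3, -0.2, -0.4], "spin": 0, "grip": 1},
    {"offset": [4.2, -0.2, -0.4], "spin": 0, "grip": 1},
    {"offset": [5.1, 0, -0.4], "spin": 0, "grip": 1},
    {"offset": [6.0, 0.3, -0.4], "spin": 0, "grip": 1},
    {"offset": [6.8, 0.6, -0.4], "spin": 0, "grip": 1},
    {"offset": [7.5, 1.2, -0.4], "spin": 0, "grip": 1},
    {"offset": [8.2, 1.8, -0.4], "spin": 0, "grip": 1},
    {"offset": [8.9, 2.5, -0.4], "spin": 0, "grip": 1},
  ],
)

```text
clock: 10.72
eef_pos: [0.5453, -0.0078, 0.066]
orientation: [-0.444, 3.11, 0.0]
contact_force: [0.5, -0.1, -0.2]
grip_width: 0.002
grip_force: 0.0
```

```bash
python3 - <<'E'
from h import *
s=manip.get_state(); f=s["contact_force"]; print(rk(s["eef_pos"]),f@u,f@v,f[2],s["clock"])
p=cams.get_image("scene"); cv2.imwrite("pics/scene5.png",cv2.resize(p["frame"][100:300,150:430,::-1],None,fx=2.7,fy=2.7,interpolation=cv2.INTER_CUBIC))
E
```

```text
[-86.9  -0.3  66. ] -0.2208213680669032 -0.4595663070876105 -0.18901126940866417 10.725
```

View pics/scene5.png

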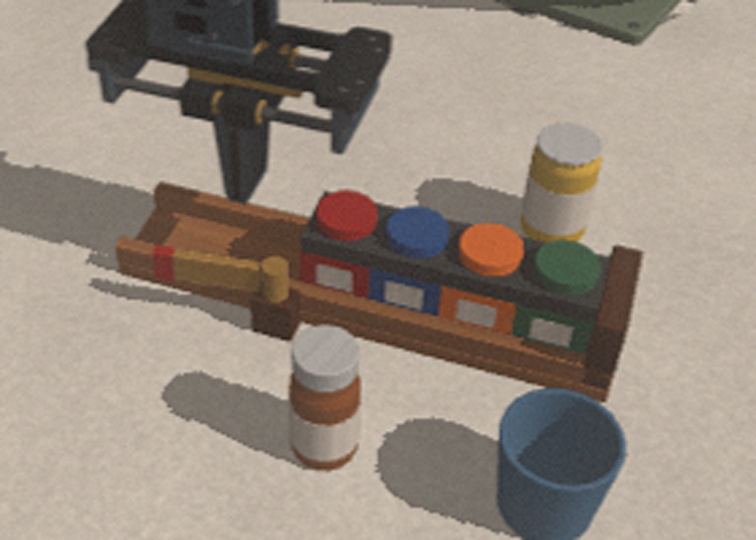

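The bar is still open, with its red tip at (165,262) in the crop. I check the fingertip height and the bar's angle from depth.

```bash
python3 - <<'E'
from h import *
s=manip.get_state(); t=s["eef_pos"]; print(rk(t))
for cn in ("scene","top"):
    p=cams.get_image(cn)
    hsv=cv2.cvtColor(p["frame"],cv2.COLOR_RGB2HSV); H,S,V=[hsv[...,i].astype(int) for i in range(3)]
    rr,cc=np.mgrid[0:384,0:512]
    d=np.stack([(cc-p["cx"])/p["fx"],-(rr-p["cy"])/p["fy"],-np.ones(cc.shape)],-1)@rot(p).T
    P=np.array(p["position"])+d*p["depth"][...,None]
    Q=np.stack([(P-C)@u,(P-C)@v,P[...,2]],-1)*1000
    F=(abs(Q[...,0]+87)<25)&(abs(Q[...,1])<22)&(Q[...,2]>20)&(Q[...,2]<95)
    if F.any():
        z=Q[F]; print(cn,"finger z min/quantiles",np.percentile(z[:,2],[0,5,25,50]).round(1))
        for lo in range(30,95,10):
            k=z[(z[:,2]>=lo)&(z[:,2]<lo+10)]
            if len(k): print(lo,len(k),k.min(0).round(0),k.max(0).round(0))
    B=(Q[...,2]>40)&(Q[...,2]<66)&(Q[...,0]<-45)&(Q[...,0]>-150)&(Q[...,1]<-40)&(Q[...,1]>-110)
    if B.any():
        for lo in range(-150,-40,15):
            k=Q[B&(Q[...,0]>=lo)&(Q[...,0]<lo+15)]
            if len(k): print(cn,"bar x",lo,len(k),k.mean(0).round(1),k[:,2].max().round(1))
    o=np.array(p["position"]); r=rot(p)
    tip=t-[0,0,.022]; c=r.T@(tip-o); print("tip px",p["cy"]-p["fy"]*c[1]/-c[2],p["cx"]+p["fx"]*c[0]/-c[2])
E
```

```text
[-85.9   1.   65.8]
scene finger z min/quantiles [84.7 85.7 88.7 91.1]
80 18 [-92. -18.  85.] [-77.  18.  90.]
90 30 [-96. -18.  90.] [-76.  15.  94.]
scene bar x -135 81 [-126.9  -59.7   54. ] 63.2
scene bar x -120 81 [-112.6  -57.6   53.9] 63.2
scene bar x -105 84 [-97.7 -55.8  53.3] 62.6
scene bar x -90 86 [-82.6 -53.8  53.4] 62.3
scene bar x -75 93 [-67.  -51.5  52.8] 63.0
scene bar x -60 92 [-51.3 -51.3  56.6] 65.2
tip px 184.08877181532077 243.30605784091404
tip px 204.03932472864628 281.6671084819017
```

```bash
python3 - <<'E'
from h import *
np.set_printoptions(suppress=True)
p=cams.get_image("scene"); o=np.array(p["position"])
for c in (236,240,243):
    for r in range(144,190,4):
        q=at_depth(p,(r,c)); print(c,r,p["frame"][r,c],rk(q))
g=cams.get_image("wrist")
for r in range(215,300,10): print("w",r,g["frame"][r,244],g["frame"][r,258],rk(at_depth(g,(r,244))),rk(at_depth(g,(r,258))))
E
```

```text
236 144 [46 45 42] [-77.6 -39.3 172.7]
236 148 [54 52 52] [-91.3 -10.5 139.6]
236 152 [47 45 43] [-89.  -16.5 135.8]
236 156 [49 48 40] [-90.3 -15.  125.2]
236 160 [53 45 42] [-90.6 -15.3 116.1]
236 164 [54 50 48] [-90.9 -15.9 107.1]
236 168 [59 54 54] [-90.7 -17.4  98.8]
236 172 [59 56 57] [-90.6 -18.8  90.2]
236 176 [132  89  61] [-114.1   30.2   31.9]
236 180 [92 66 50] [-114.3   29.3   21.5]
236 184 [131  88  64] [-113.8   26.8   12.7]
236 188 [130  89  62] [-109.4   16.3   12.1]
240 144 [54 52 49] [-70.4 -39.2 174.5]
240 148 [60 58 57] [-80.2 -18.2 148.2]
240 152 [60 58 58] [-80.9 -17.5 138.6]
240 156 [59 58 56] [-81.1 -18.  129.9]
240 160 [61 58 59] [-82.  -17.  119.8]
240 164 [59 61 56] [-82.  -18.  111.3]
240 168 [57 56 54] [-82.7 -17.4 101.1]
240 172 [57 54 53] [-83.3 -17.   90.9]
240 176 [128  86  60] [-106.8   33.8   31. ]
240 180 [92 66 51] [-105.2   29.1   24.5]
240 184 [97 70 52] [-105.6   28.7   13.5]
240 188 [93 69 53] [-101.2   18.    13.2]
243 144 [43 39 34] [-65.  -39.2 175.9]
243 148 [54 55 54] [-74.2 -18.8 150.2]
243 152 [59 54 55] [-75.1 -17.7 140.3]
243 156 [62
[... 263 characters left out ...]
8.   27.6]
243 184 [91 67 53] [-98.   26.8  17.6]
243 188 [87 63 51] [-96.4  22.1  11.1]
w 215 [26 29 32] [32 37 38] [-93.5  15.2  97.2] [-84.8  15.2  97.2]
w 225 [30 31 34] [32 34 35] [-93.1  14.9 113. ] [-85.2  15.  113.2]
w 235 [26 30 30] [33 28 28] [-92.8  15.  126.6] [-85.5  14.1 124.6]
w 245 [42 35 27] [15 15  8] [-92.4  15.5 139.1] [-85.8  13.8 135.8]
w 255 [42 35 28] [41 38 36] [-91.3  30.9 177.6] [-86.8  30.9 177.5]
w 265 [50 43 38] [43 41 38] [-91.2  29.5 181.3] [-86.9  28.9 180.2]
w 275 [43 40 32] [42 40 37] [-91.3  25.8 180.9] [-86.9  26.7 182.3]
w 285 [38 37 28] [24 21 20] [-92.5  -2.8 144. ] [-85.8  -4.8 141. ]
w 295 [23 26 26] [17 19 18] [-92.5  -7.4 145.1] [-85.7 -10.7 140.6]
```

The measured fingertips are at z ≈ 86 mm with the reported TCP at 66 mm, so the tips really stand about 20 mm above the reported TCP and passed over the bar. I go back outside the bar and come down about 45 mm lower, then check by depth before sweeping.

Emit:
drive_tool(
  rows=[
    {"offset": [-3, -1, 0], "spin": 0, "grip": 1},
    {"offset": [-6, -2, 0], "spin": 0, "grip": 1},
    {"offset": [-9.2, -2.5, 0], "spin": 0, "grip": 1},
    {"offset": [-9.2, -2.5, 0], "spin": 0, "grip": 1},
    {"offset": [-9.2, -2.5, 1.5], "spin": 0, "grip": 1},
    {"offset": [-9.2, -2.5, 3], "spin": 0, "grip": 1},
    {"offset": [-9.2, -2.5, 4.3], "spin": 0, "grip": 1},
    {"offset": [-9.2, -2.5, 4.3], "spin": 0, "grip": 1},
  ],
)

```text
clock: 11.98
eef_pos: [0.6397, -0.0065, 0.0212]
orientation: [0.443, -3.107, -0.001]
contact_force: [-0.0, 0.0, -0.3]
grip_width: 0.005
grip_force: 0.0
```

```bash
cat > f.py <<'E'
from h import *
s=manip.get_state(); t=s["eef_pos"]; f=s["contact_force"]; T=rk(t); print(T,f@u,f@v,f[2],s["clock"])
p=cams.get_image("scene"); S=p["frame"].max(2)
rr,cc=np.mgrid[0:384,0:512]
d=np.stack([(cc-p["cx"])/p["fx"],-(rr-p["cy"])/p["fy"],-np.ones(cc.shape)],-1)@rot(p).T
P=np.array(p["position"])+d*p["depth"][...,None]
Q=np.stack([(P-C)@u,(P-C)@v,P[...,2]],-1)*1000
F=(abs(Q[...,0]-T[0])<16)&(abs(Q[...,1]-T[1]+10)<25)&(Q[...,2]>5)&(Q[...,2]<120)&(S<80)
for lo in range(0,120,10):
    k=Q[F&(Q[...,2]>=lo)&(Q[...,2]<lo+10)]
    if len(k): print("finger",lo,len(k),k.min(0).round(0),k.max(0).round(0))
B=(Q[...,2]>40)&(Q[...,2]<66)&(Q[...,0]<-40)&(Q[...,0]>-150)&(abs(Q[...,1])<75)&(S>=80)
for lo in range(-150,-40,15):
    k=Q[B&(Q[...,0]>=lo)&(Q[...,0]<lo+15)]
    if len(k): print("bar x",lo,len(k),k.mean(0).round(1))
cv2.imwrite("pics/last.png",cv2.resize(p["frame"][100:300,150:430,::-1],None,fx=2.7,fy=2.7,interpolation=cv2.INTER_CUBIC))
E
python3 f.py
```

```text
[-112.1  -91.2   21.2] 0.024254098176345412 -0.002357532360283091 -0.25006833511703175 11.975
finger 40 26 [-120. -110.   41.] [-102.  -81.   50.]
finger 50 62 [-120. -110.   50.] [-101.  -77.   60.]
finger 60 70 [-123. -110.   60.] [-100.  -76.   70.]
finger 70 83 [-123. -111.   70.] [-99. -77.  80.]
finger 80 70 [-125. -110.   80.] [-99. -86.  90.]
finger 90 62 [-125. -111.   90.] [-98. -93. 100.]
finger 100 6 [-124. -110.  100.] [ -97. -102.  107.]
finger 110 1 [-122. -110.  110.] [-122. -110.  110.]
bar x -120 14 [-107.5  -58.2   47.2]
bar x -105 42 [-97.5 -55.9  47.8]
bar x -90 40 [-82.5 -53.8  48.9]
bar x -75 3 [-74.3 -54.3  45.7]
bar x -60 76 [-49.6 -51.2  55.3]
bar x -45 40 [-42.7 -48.5  54.2]
```

The tips are now at z ≈ 41 mm, overlapping the bar (36–60 mm) and above the rails (30 mm). I sweep again.

Emit:
drive_tool(
  rows=[
    {"offset": [0.8, 0, 0], "spin": 0, "grip": 1},
    {"offset": [1.6, 0, 0], "spin": 0, "grip": 1},
    {"offset": [2.3, 0, 0], "spin": 0, "grip": 1},
    {"offset": [3.0, 0, 0], "spin": 0, "grip": 1},
    {"offset": [3.8, -0.1, 0], "spin": 0, "grip": 1},
    {"offset": [4.7, -0.1, 0], "spin": 0, "grip": 1},
    {"offset": [5.6, 0, 0], "spin": 0, "grip": 1},
    {"offset": [6.5, 0.3, 0], "spin": 0, "grip": 1},
    {"offset": [7.3, 0.6, 0], "spin": 0, "grip": 1},
    {"offset": [8.0, 1.1, 0], "spin": 0, "grip": 1},
    {"offset": [8.7, 1.7, 0], "spin": 0, "grip": 1},
    {"offset": [9.4, 2.4, 0], "spin": 0, "grip": 1},
  ],
)

```text
clock: 13.52
eef_pos: [0.5437, -0.0094, 0.023]
orientation: [-0.444, 3.11, 0.0]
contact_force: [0.9, 0.1, -0.1]
grip_width: 0.001
grip_force: 0.3
```

```bash
python3 f.py
```

```text
[-87.9   1.8  23. ] -0.12584081346213452 -0.8692757045969265 -0.09403399687437841 13.525
finger 10 4 [-103.    3.   13.] [-80.  12.  14.]
finger 40 29 [-97. -18.  42.] [-78.  13.  50.]
finger 50 53 [-98. -18.  50.] [-77.  12.  60.]
finger 60 60 [-97. -18.  60.] [-76.  12.  70.]
finger 70 64 [-99. -17.  70.] [-76.  16.  80.]
finger 80 67 [-101.  -18.   80.] [-75.   8.  90.]
finger 90 72 [-100.  -18.   90.] [-74.   3. 100.]
finger 100 31 [-102.  -17.  101.] [-74. -13. 110.]
finger 110 4 [-97. -16. 110.] [-95. -14. 113.]
bar x -90 21 [-77.7  25.1  60.1]
bar x -75 68 [-67.3   1.8  60.6]
bar x -60 135 [-52.5 -43.4  57.6]
bar x -45 46 [-42.5 -47.8  53.2]
```

View pics/last.png

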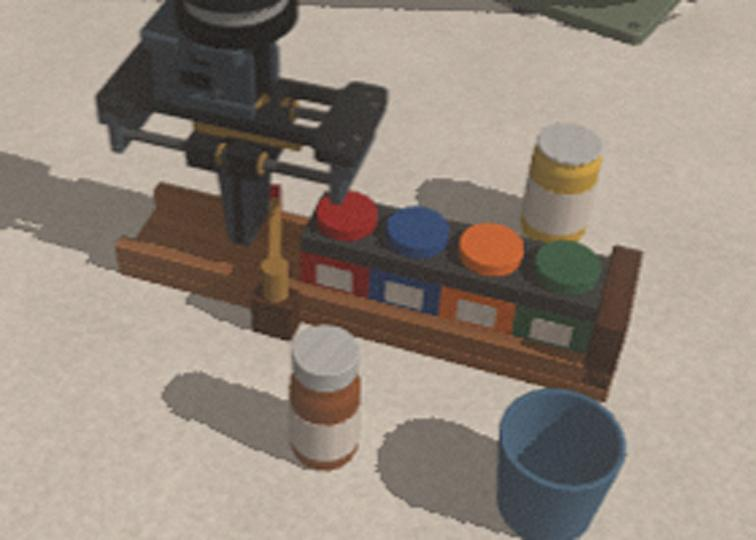

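The bar is nearly shut, at about 70°, with its red tip at (275,191) in the crop. I finish gently along the rack.

Emit:
drive_tool(
  rows=[
    {"offset": [0.3, 0.5, 0], "spin": 0, "grip": 1},
    {"offset": [0.6, 1.0, 0], "spin": 0, "grip": 1},
    {"offset": [0.8, 1.4, 0], "spin": 0, "grip": 1},
    {"offset": [0.9, 1.8, 0], "spin": 0, "grip": 1},
    {"offset": [0.9, 2.1, 0], "spin": 0, "grip": 1},
    {"offset": [0.9, 2.3, 0], "spin": 0, "grip": 1},
    {"offset": [0.9, 2.5, 0], "spin": 0, "grip": 1},
  ],
)

```text
clock: 14.45
eef_pos: [0.5287, 0.0109, 0.0229]
orientation: [-0.446, 3.11, -0.003]
contact_force: [0.6, -7.2, -0.7]
grip_width: 0.005
grip_force: 3.8
```

The force rose to 7 N, so the bar is at its hard stop. I hold briefly, then back straight off and lift.

Emit:
drive_tool(
  rows=[
    {"offset": [0, 0.1, 0], "spin": 0, "grip": 1},
    {"offset": [0, 0.1, 0], "spin": 0, "grip": 1},
    {"offset": [0, -0.5, 0], "spin": 0, "grip": 1},
    {"offset": [0, -1.5, 0], "spin": 0, "grip": 1},
    {"offset": [0, -3, 0], "spin": 0, "grip": 1},
    {"offset": [0, -4.5, -1], "spin": 0, "grip": 1},
    {"offset": [0, -6, -4], "spin": 0, "grip": 1},
    {"offset": [0, -7, -8], "spin": 0, "grip": 1},
    {"offset": [0, -9, -12], "spin": 0, "grip": 1},
    {"offset": [0, -11, -14], "spin": 0, "grip": 1},
    {"offset": [0, -11, -14], "spin": 0, "grip": 1},
  ],
)

```text
clock: 15.82
eef_pos: [0.5608, -0.0956, 0.1651]
orientation: [-0.439, 3.106, -0.002]
contact_force: [-0.2, 0.4, -0.1]
grip_width: 0.007
grip_force: 0.0
```

```bash
python3 f.py | grep -v finger; python3 - <<'E'
from h import *
for cn in ("scene","top"):
    p=cams.get_image(cn); hsv=cv2.cvtColor(p["frame"],cv2.COLOR_RGB2HSV); H,S=hsv[...,0].astype(int),hsv[...,1]
    rr,cc=np.mgrid[0:384,0:512]
    d=np.stack([(cc-p["cx"])/p["fx"],-(rr-p["cy"])/p["fy"],-np.ones(cc.shape)],-1)@rot(p).T
    P=np.array(p["position"])+d*p["depth"][...,None]
    for n,m in dict(orange=(H>5)&(H<20),blue=(H>98)&(H<130),red=(H<5)|(H>170)).items():
        m=m&(abs(P[...,2]-.082)<.006)&(S>90)&(abs((P-C)@v)<.04)
        if m.any(): print(cn,n,m.sum(),rk(P[m].mean(0)))
E
```

```text
[-175.5    9.5  165.1] 0.4650765916219757 0.11406200996005841 -0.1091330662454924 15.825
bar x -60 241 [-49.7 -21.9  58. ]
bar x -45 42 [-42.5 -47.3  54.4]
scene orange 350 [85.3 -1.5 82. ]
scene blue 292 [36.  -1.2 82.3]
scene red 310 [-14.   -2.   82.1]
top orange 343 [85.5  2.7 82. ]
top blue 251 [36.6  3.4 81.9]
top red 328 [-13.9   2.8  81.8]
```

View pics/last.png

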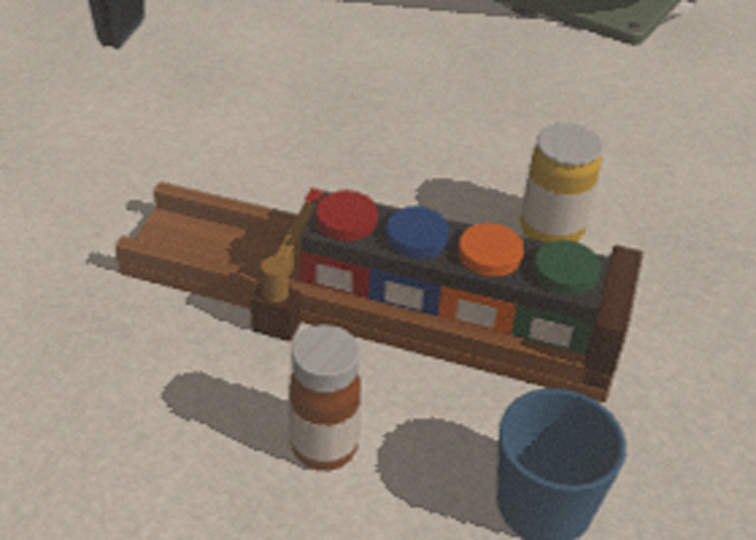

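The bar lies square across the channel behind the red tin, with its tip at (314,196). The tins are home, the bystanders haven't moved and the hand is clear, so I hand in.

```bash
python3 -c "
from workcell import manip
print(manip.finish_job())"
```

```text
the job is handed in; nothing more can be done
None
```

The job is handed in, with no verdict returned: on the last camera check the four tins were home against the stop, the keeper bar was shut behind the red tin on the second sweep (the first passed over it), the hand was clear, and the jar, cup and caddy looked undisturbed.

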